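Charge the ageing tester's spring magazine

ROBOT

A 6-joint arm with a two-finger parallel gripper is mounted at the origin on the work surface. World frame = base frame: x ahead of the robot, y to its left, z up, the work surface at z = 0. Lengths are in mm, angles in rad, forces in N, time in s.
With the tool pointing down it reaches from about 300 to 775 mm from the base axis. Payload 14.6 kg.
Tool frame: the origin (TCP) lies on the mounting face of the last link; the fingertips stand 199 mm ahead of it and the grasp point (between the pads) lies 180 mm ahead of it; z points along the fingers, y is the line along which they close (so a half turn about z gives the same grasp; the last joint's range is limited). The gripper opens to 94 mm and grips with 3 to 60 N. Pads are 16 mm wide; open, the fingers measure 119 mm over their backs; the gripper's body (75 mm by 177 mm) begins 78 mm behind the grasp point.
Start: joints at [1.09, 0.3, 1.521, -0, 1.321, -0.067], TCP at [221.147, 503.572, 404.646] pointing down, gripper open.
Joint ranges: [-3.03, 3.03], [-0.79, 2.21], [0.23, 2.52], [-1.04, 4.18], [0, 3.07], [-2.55, 2.55]. Speed limits (rad/s): [2.22, 2.22, 2.57, 3.14, 3.14, 3.14].

INTERFACE

Orientations are given as [roll, pitch, yaw] about the fixed x, y, z axes, in that order (R = Rz(yaw) Ry(pitch) Rx(roll)).
In Python, from cell import manip gives the robot as it stands. The module is installed in compiled form; this text tells all that it offers.
- The arm moves only by the shell command python3 -m creep 'ROWS' [FORCE]. ROWS is a JSON object of lists of equal length, an entry for each row: "slide": the shift along the world's x, y, z in cm, a list of three; "turn": the turn about the world's z in rad; "claw": the opening, from 0 (shut) to 1 (fully open). A call has 1 to 8 rows; each row shifts and turns the commanded pose from where the row before left it; what a row does not reach is not made up. A row lasts 1/8 s, in which the tool goes at most 62.5 mm and 10.7 degrees, less where a joint would pass 70% of its speed; a pose out of reach is approached as far as the arm can. A call with a gripper value outside its range is refused whole. The fingers move at their own pace and stop on an object; FORCE is the grip in N (left out, the last holds). Time passes only in rows, so rows that do not move let the fingers close. It gives the time, the measured TCP pose, the force, the opening and the grip force at its end, in the units of the state.
- manip.read_state(): the state, without advancing time (a new reading comes with each control period).
- manip.camera(name): name is "scene" or "top" or "wrist"; returns (picture, depth): 420x560x3 uint8, red, green, blue; 420x560 float32, mm along the optical axis (not along the pixel's ray), 0 where there is no reading.
- manip.calibration(name): a dict with "intrinsics" (3x3 intrinsics, pixels), "pose" (4x4, takes a point from camera to world coordinates). Camera axes: x right, y up, looking along -z (the intrinsics and any distortion apply to the point x, -y, -z); pixel columns grow to the right and rows downward; lengths in mm; the calibration is good to about 2 mm. A picture is of the moment at which its call begins: read the wrist's pose just before it. calibration takes no time and is no camera call; for the wrist camera it gives the pose at the moment of the call.
- manip.sign_off(): hands the job in; it is judged then, once.
Trained networks look in the newest picture that a camera, given by its name, has taken for a name from the list of things; names that differ only in an ending like _2 or _b are one class to them, and where a whole thing is asked for, a point or a joint stands for the part that bears it (a point fixed in the world has none). Each returns a list of dicts, best first, with "score" (0 to 1); they miss things now and then, are a little off and sometimes report something else, mostly with a low value. They report only what shows in the picture. A call takes as long as a camera call.
- manip.cut_out(query, camera): "mask" (420x560 bool, what is visible of it) and "position" ([column, row] in pixels, amid what is visible of it).
The state is a dict: "clock": time; "joints": joint angles; "qd": joint speeds; "effort": joint torques, N m; "eef_pos": TCP position; "eef_rot": TCP orientation; "wrist_force": force on the tool from outside, world axes, zero at the start; "moment": the same for the moment, N m; "finger_gap": finger opening in mm; "finger_force": force on a finger pad.
Only numpy, scipy, OpenCV 4.12 (cv2) and the standard library are available. Lean on these libraries where they do the work, as an engineer would, in place of code of your own. Each camera call takes 0.05 s, during which the arm holds its last target. There are 200 camera calls.

TASK

Load the ageing tester: free the carriage with the cam lever, draw it all the way out, and press every carrier that has a protector in its pocket into the spring magazine, flat and protector side up, until the catches hold it down. Leave the empty carriers lying where they are. Then push the carriage fully home under the head, lock it again with the cam lever, and leave the other things on the bench undisturbed.

Things in the scene. Friction and masses are not known exactly. Their poses are not given: they have to be found in the camera images.
- carrier1_center (a point): centre (half-way up) of a loaded sample carrier: a flat light-grey block 100 mm long (its x), 50 mm wide (its y), 18 mm thick, about 110 g, lying on the 2 mm bench mat. A round black protector with steel cap and brass tabs, 37 mm across, sits in its pocket below the flat top, which may be pressed. Two to four such carriers are there; absent ones read None
- carrier2_center (a point): centre (half-way up) of a loaded sample carrier: a flat light-grey block 100 mm long (its x), 50 mm wide (its y), 18 mm thick, about 110 g, lying on the 2 mm bench mat. A round black protector with steel cap and brass tabs, 37 mm across, sits in its pocket below the flat top, which may be pressed. Two to four such carriers are there; absent ones read None
- carrier3_center (a point): centre (half-way up) of a loaded sample carrier: a flat light-grey block 100 mm long (its x), 50 mm wide (its y), 18 mm thick, about 110 g, lying on the 2 mm bench mat. A round black protector with steel cap and brass tabs, 37 mm across, sits in its pocket below the flat top, which may be pressed. Two to four such carriers are there; absent ones read None
- carrier4_center (a point): centre (half-way up) of a loaded sample carrier: a flat light-grey block 100 mm long (its x), 50 mm wide (its y), 18 mm thick, about 110 g, lying on the 2 mm bench mat. A round black protector with steel cap and brass tabs, 37 mm across, sits in its pocket below the flat top, which may be pressed. Two to four such carriers are there; absent ones read None
- empty1_center (a point): centre (half-way up) of an empty sample carrier: the same grey 100 x 50 x 18 mm block with a bare open pocket in its top and no protector in it; lies among the others; one or two are there
- empty2_center (a point): centre (half-way up) of an empty sample carrier: the same grey 100 x 50 x 18 mm block with a bare open pocket in its top and no protector in it; lies among the others; one or two are there
- mouth (a point): on the magazine's vertical centre line, level with the undersides of its catches; rides with the carriage; z up. The well between four steel corner posts is 53 mm along this x and 103 mm along this y, for carriers lying flat with their length along y, either way round. Posts flare out from 14 to 27 mm above this point; each long side has a 67 mm gap between its posts for the fingers
- follower (a joint): travel of the magazine's spring follower, the plate under the stack, m: 0 at the top (its top face 6 mm below the mouth point), grows as it is pressed down, solid stop at 0.070; spring force about 4 N at 0 and 12 N at the stop. Four carriers under the catches leave 4 mm before the stop
- carriage (a joint): travel of the carriage that bears the magazine, m: 0 = home under the contact head, 0.170 = drawn out to its stop. It slides along the -y axis of the mouth point's frame with about 2 N of drag. At home the head, whose contact pins end 29 mm above the mouth point, covers the magazine; drawn out, the magazine stands clear beside it
- pull_grip (a point): centre of the graspable part of the carriage's upright round pull handle, black, 26 mm across; this point is 65 mm above the bench, the handle's flat top is 21 mm higher and its foot 31 mm lower; it stands on the carriage 125 mm to the -y side of the mouth point
- cam_lever (a joint): angle of the cam lever, rad: 0 = locked (arm along the tester, cam behind the carriage's lug, so that the carriage cannot leave home), 1.57 = free (arm at right angles, pointing away from the tester on its -x side). It grows clockwise seen from above and stays where it is left (about 0.12 N m of friction)
- lever_knob (a point): on the axis of the cam lever's upright round black knob, 26 mm across, 85 mm from the pivot axis; this point is 77 mm above the bench, the knob's top 19 mm higher, its foot and the 10 mm thick arm 25 to 35 mm lower
- lever_pivot (a point): on the cam lever's upright pivot axis, at the height of the knob point
- tester: the bench ageing tester: an aluminium base plate 230 x 360 x 12 mm, origin under its middle; x, y axes as those of the mouth point, z up. The white contact head over the home position fills x from -55 to 115 mm, y from 40 to 160 mm, z from 145 to 285 mm; a column carries it at the +x side
- screwdriver: bystander: black-handled screwdriver, 190 mm long, lying on the bench; origin at its underside
- spanner: bystander: steel open-ended spanner, 140 mm long, lying on the bench; origin at its underside
- cleaner: bystander: spray can, 52 mm across, 160 mm tall, standing; origin under its centre
- mug: bystander: white mug, 80 mm across, 90 mm tall, standing; origin under its centre
- tape_roll: bystander: roll of paper tape lying flat, 90 mm across, 24 mm high; origin under its centre
- pocket_meter: bystander: black hand-held multimeter lying face up, 180 x 88 x 34 mm; origin under its centre
- parts_bin: bystander: open blue bin of spare protectors, 130 x 100 x 50 mm; origin under its centre
- catch_a (a joint): travel of the bevelled spring catch in the middle of the magazine's -y end, m: 0 = poking 5 mm into the well, 0.009 = pushed right back. It reaches from the mouth point's level to 11 mm above it, bevel up, flat underside: a carrier pressed past it is held down once its top face is below the mouth point
- catch_b (a joint): the same catch at the +y end. A carrier set down level in the mouth rests on the two bevels (or on the follower) with its underside about 6 mm above the mouth point; 5 to 20 N in the middle of its top press it past the catches and down against the spring

How it is judged:
By the outcome, as a careful person would: the job done as asked, in the order asked, and still so for the second after the job is handed in, with the robot touching nothing.
Of carrier1, carrier2, carrier3, carrier4 only 2 to 4 are there at a start; the rules pass over those that are not, and their reading is None.
Of empty1, empty2 only 1 to 2 are there at a start; the rules pass over those that are not, and their reading is None.
At some moment in a run one of carrier1, carrier2, carrier3, carrier4 may be knocked a few centimetres aside while the robot is not near it.
It also fails if it takes over 210 s, if anything falls off the work surface, if the arm or the gripper's body presses on something with over 40 N, if the wrist force passes 120 N, or if a joint passes its speed limit or range.

## Working session

There is one attempt and no reset: what is moved stays moved. The work goes in short steps, Python scripts to look and compute and a shell command to move; the robot and the scene stay as the last step left them, time stands still between calls to the robot, and variables do not carry over. Pictures are saved under pics/ and viewed, at most 14 in all, crops included, and the job is handed in when it is done.

```bash
mkdir -p pics; cat > h.py <<'E'
import numpy as np, cv2
from cell import manip
def world(cam, depth, cal, uv):
    K=np.array(cal["intrinsics"]);T=np.array(cal["pose"])
    uv=np.atleast_2d(uv).astype(int)
    d=depth[uv[:,1],uv[:,0]]
    x=(uv[:,0]-K[0,2])/K[0,0]*d; y=(uv[:,1]-K[1,2])/K[1,1]*d
    P=np.stack([x,-y,-d,np.ones_like(d)],1)
    return (P@T.T)[:,:3]
def maskpts(depth,cal,m):
    v,u=np.nonzero(m&(depth>0))
    return world(None,depth,cal,np.stack([u,v],1))
def shot(cam,name):
    cal=manip.calibration(cam); p,d=manip.camera(cam)
    cv2.imwrite(f"pics/{name}.png",p[:,:,::-1]); return p,d,cal
E
python3 - <<'E'
from h import *
for c in ("top","scene"):
    p,d,cal=shot(c,c+"0"); print(c,np.round(cal["pose"],2).tolist(),np.round(cal["intrinsics"],1).tolist(),[k for k in cal])
    for q in ("carrier1_center","empty1_center","pull_grip","lever_knob","tester","mouth") if c=="top" else ("lever_knob","pull_grip","carrier1_center"):
        for r in manip.cut_out(q,c):
            P=maskpts(d,cal,r["mask"])
            zt=np.percentile(P[:,2],95); 
            rect=cv2.minAreaRect(P[:,:2].astype(np.float32))
            print(q,round(r["score"],2),np.round(r["position"]),np.round(np.median(P,0)),round(zt),np.round(rect[0]),np.round(rect[1]),round(rect[2],1))
print(manip.read_state())
E
```

```text
top [[0.0, 0.99, -0.11, 338.66], [-1.0, 0.0, -0.0, 13.19], [-0.0, 0.11, 0.99, 1544.26], [0.0, 0.0, 0.0, 1.0]] [[545.4, 0.0, 278.6], [0.0, 545.4, 203.5], [0.0, 0.0, 1.0]] ['intrinsics', 'pose']
pull_grip 0.65 [218. 186.] [559. 186.  36.] 134 [559. 219.] [110. 231.] 23.8
pull_grip 0.51 [394. 183.] [ 575. -305.   19.] 25 [ 576. -306.] [ 51. 100.] 85.5
lever_knob 0.52 [218. 210.] [488. 189.  51.] 99 [488. 185.] [108.  32.] 83.7
tester 0.76 [217. 177.] [566. 201.  22.] 286 [604. 193.] [297. 409.] 1.9
tester 0.17 [216. 186.] [557. 188.  36.] 132 [552. 218.] [ 96. 229.] 23.8
mouth 0.73 [298. 248.] [385. -35.  24.] 29 [386.  -3.] [ 20. 170.] 0.1
mouth 0.62 [219. 187.] [558. 188.  36.] 137 [559. 219.] [110. 231.] 23.7
scene [[-0.87, 0.46, -0.15, 259.46], [-0.49, -0.83, 0.28, 467.54], [0.0, 0.32, 0.95, 1600.53], [0.0, 0.0, 0.0, 1.0]] [[492.9, 0.0, 283.2], [0.0, 492.9, 208.3], [0.0, 0.0, 1.0]] ['intrinsics', 'pose']
lever_knob 0.62 [264. 253.] [486. 179.  51.] 98 [487. 186.] [108.  33.] 83.8
pull_grip 0.72 [246. 266.] [548. 236.  34.] 124 [555. 220.] [230. 108.] 88.9
pull_grip 0.39 [242. 240.] [554. 227.  22.] 285 [603. 166.] [298. 367.] 2.0
carrier1_center 0.9 [299. 153.] [ 568. -198.   18.] 25 [ 568. -199.] [99. 55.] 7.3
{'clock': 0.55, 'joints': array([ 1.09039948e+00,  2.99910905e-01,  1.52106888e+00, -1.37522064e-05,
        1.32069215e+00, -6.66412616e-02]), 'qd': array([-4.22694033e-04,  5.02211602e-05,  1.60970715e-03, -4.52047904e-04,
        2.52084168e-03, -4.84570771e-04]), 'effort': array([ 1.42299996e-03, -5.31420994e+01, -3.52786911e+01,  7.09100207e-02,
        2.14012933e-02, -7.50481217e-05]), 'eef_pos': array([221.14253067, 503.56011516, 404.61043007]), 'eef_rot': array([-3.14151267e+00,  8.01525489e-06,  2.72784048e+00]), 'wrist_force': array([-0.60113949,  0.05273882,  0.8872058 ]), 'moment': array([ 0.03177553, -0.02678273, -0.0243622 ]), 'finger_force': 0.0, 'finger_gap': 93.98303134576307}
```

```bash
python3 - <<'E'
import cv2
a=cv2.imread('pics/top0.png'); cv2.imwrite('pics/t0.png',cv2.resize(a[90:350,130:480],(800,594),interpolation=cv2.INTER_CUBIC))
a=cv2.imread('pics/scene0.png'); cv2.imwrite('pics/s0.png',cv2.resize(a,(800,600),interpolation=cv2.INTER_CUBIC))
E
```

```text
(no output)
```

View pics/t0.png

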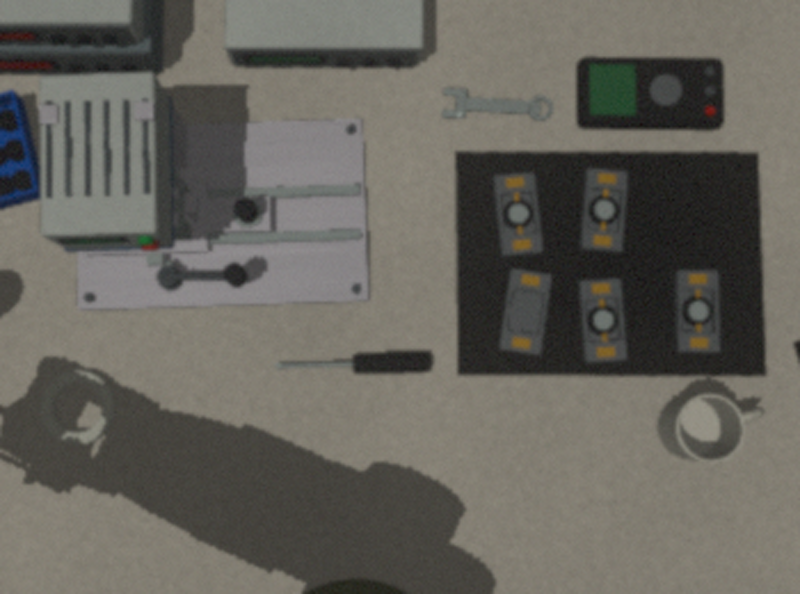

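View pics/s0.png

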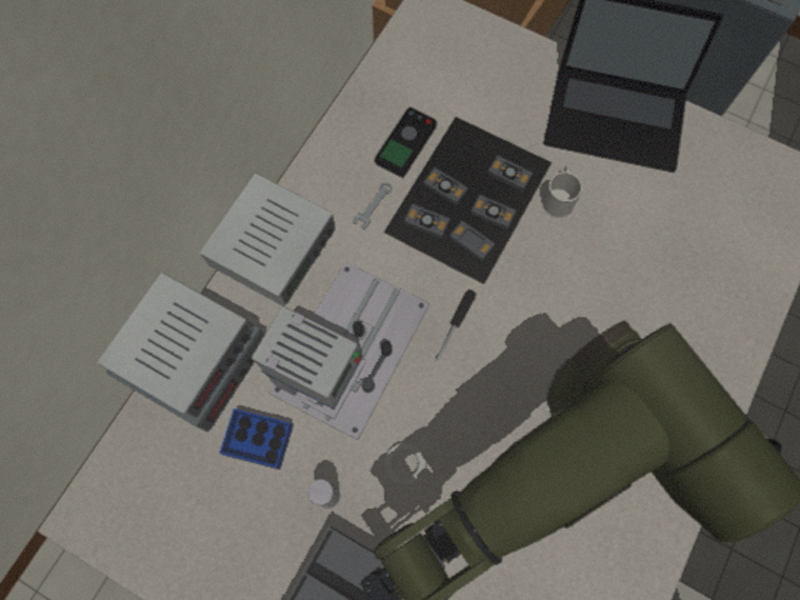

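The top view shows four loaded carriers with caps (crop pixels 518,213; 604,210; 602,320; 698,311) and one empty at 526,312. The lever knob is at 235,274, its pivot at 170,277, and the pull handle at 245,209. Next I'll measure these precisely.

```bash
cat >> h.py <<'E'
def cloud(d,cal):
    v,u=np.mgrid[0:420,0:560]; uv=np.stack([u.ravel(),v.ravel()],1)
    return world(None,d,cal,uv).reshape(420,560,3)
def carriers(p,d,cal,zlo=13,zhi=32,box=(430,680,-470,-130)):
    P=cloud(d,cal); m=(P[...,2]>zlo)&(P[...,2]<zhi)&(P[...,0]>box[0])&(P[...,0]<box[1])&(P[...,1]>box[2])&(P[...,1]<box[3])
    n,l,s,c=cv2.connectedComponentsWithStats(m.astype(np.uint8),connectivity=4)
    out=[]
    for i in range(1,n):
        if s[i,4]<150: continue
        Q=P[l==i]; (cx,cy),(w,h),a=cv2.minAreaRect(Q[:,:2].astype(np.float32))
        if w<h: a+=90; w,h=h,w
        a=(a+90)%180-90
        g=p[l==i].mean(1); # bright cap
        out.append((round(cx,1),round(cy,1),round(float(np.median(Q[:,2])),1),round(w),round(h),round(a,1),round(float((g<45).mean()),2)))
    return out
E
python3 - <<'E'
from h import *
for c in ("top","scene"):
    p,d,cal=shot(c,c+"1"); P=cloud(d,cal)
    print(c); [print(o) for o in carriers(p,d,cal)]
    reg=(P[...,0]>420)&(P[...,0]<720)&(P[...,1]<400)&(P[...,1]>-20)
    m=reg&(P[...,2]>6)&(P[...,2]<17)
    n,l,s,cc=cv2.connectedComponentsWithStats(m.astype(np.uint8)); i=1+s[1:,4].argmax(); Q=P[l==i]
    print("plate",cv2.minAreaRect(Q[:,:2].astype(np.float32)),np.median(Q[:,2]))
    for lo,hi,nm in((80,92,"handle"),(90,104,"knob"),(60,140,"all"),):
        m=reg&(P[...,2]>lo)&(P[...,2]<hi)
        n,l,s,cc=cv2.connectedComponentsWithStats(m.astype(np.uint8))
        for i in range(1,n):
            if s[i,4]>25:
                Q=P[l==i]; r=cv2.minAreaRect(Q[:,:2].astype(np.float32)); print(nm,s[i,4],np.round(r[0],1),np.round(r[1]),np.round(np.median(Q,0),1))
E
```

```text
top
(576.9, -306.7, 19.7, 101, 51, -5.6, 0.06)
(571.0, -200.2, 19.4, 100, 51, 6.1, 0.04)
(463.1, -210.1, 19.3, 74, 50, -9.3, 0.0)
(466.0, -419.4, 19.4, 71, 53, 0.1, 0.09)
(459.8, -301.5, 19.0, 60, 53, 1.1, 0.07)
plate ((569.5523071289062, 166.96142578125), (240.90887451171875, 364.2524719238281), 2.1200854778289795) 11.799666426149315
handle 66 [567.5 132.7] [24. 23.] [567.4 132.7  85.3]
knob 69 [487.8 142.9] [22. 24.] [488.9 142.9  95.4]
all 85 [652.5 211.4] [ 9. 52.] [648.2 211.1  93.1]
all 194 [564. 199.] [31. 66.] [562.6 201.7 124.5]
all 82 [567.6 132.3] [25. 24.] [566.2 131.4  84.4]
all 83 [488.2 142.3] [23. 25.] [488.  142.3  94.5]
scene
(464.3, -419.4, 18.9, 67, 56, -0.0, 0.06)
(573.1, -307.2, 18.3, 101, 56, -5.0, 0.05)
(457.9, -300.5, 19.6, 56, 53, 4.1, 0.03)
(568.4, -199.2, 18.5, 101, 55, 5.8, 0.02)
plate ((567.5623779296875, 166.39285278320312), (229.7510528564453, 370.3642272949219), 1.614548683166504) 11.252579542108379
handle 45 [565.7 133.6] [24. 23.] [564.7 133.5  85.8]
knob 49 [484.5 143.9] [22. 24.] [485.5 145.1  94.8]
all 62 [565.2 133.7] [24. 24.] [563.7 134.7  85. ]
all 69 [484.8 144.3] [23. 25.] [484.2 146.2  93.9]
all 53 [645.1 329.6] [51.  8.] [641.5 329.5 101.1]
```

```bash
python3 -m creep '{"slide":[[3.3,-4.5,0],[3.3,-4.5,0],[3.3,-4.5,0],[3.3,-4.5,0],[3.3,-4.5,0],[3.3,-4.5,0],[3.3,-4.5,0],[3.3,-4.5,0]],"turn":[-0.16,-0.16,-0.16,-0.16,-0.16,-0.16,-0.16,0],"claw":[1,1,1,1,1,1,0.75,0.75]}' 15
```

```text
clock: 1.65
eef_pos: [486.0, 141.9, 404.8]
eef_rot: [3.141, -0.0, 1.605]
wrist_force: [1.0, 0.4, 0.6]
finger_gap: 77.4
finger_force: 0.0
```

```bash
python3 -m creep '{"slide":[[0,0,-3],[0,0,0]],"turn":[0,0],"claw":[0.7,0.7]}'; python3 - <<'E'
from h import *
p,d,cal=shot("wrist","w1"); P=cloud(d,cal); print(np.round(cal["pose"],2).tolist())
reg=(P[...,0]>420)&(P[...,0]<720)&(P[...,1]<400)&(P[...,1]>20)&(d>0)
for lo,hi,nm in((80,90,"handle"),(90,102,"knob"),(100,140,"m")):
    m=reg&(P[...,2]>lo)&(P[...,2]<hi)
    n,l,s,cc=cv2.connectedComponentsWithStats(m.astype(np.uint8))
    for i in range(1,n):
        if s[i,4]>150:
            Q=P[l==i]; r=cv2.minAreaRect(Q[:,:2].astype(np.float32)); print(nm,s[i,4],np.round(r[0],1),np.round(r[1]),round(r[2]),np.round(np.median(Q,0),1))
E
```

```text
clock: 1.9
eef_pos: [485.1, 143.2, 373.1]
eef_rot: [-3.138, 0.001, 1.607]
wrist_force: [-0.2, 0.7, -0.1]
finger_gap: 65.9
finger_force: 0.0
[[1.0, -0.03, -0.01, 481.89], [0.03, 0.96, 0.27, 221.55], [-0.0, -0.27, 0.96, 353.44], [0.0, 0.0, 0.0, 1.0]]
handle 705 [564.3 133.3] [25. 24.] 48 [564.  134.2  85.9]
knob 742 [485.9 144.4] [24. 25.] 41 [485.8 145.3  95.9]
```

View pics/w1.png

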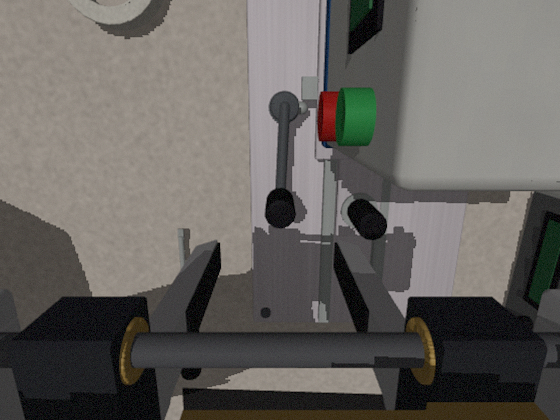

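```bash
python3 -m creep '{"slide":[[0.05,0.1,-4],[0,0,-4],[0,0,-3.3],[0,0,0],[0,0,0],[0,0,0]],"turn":[0,0,0,0,0,0],"claw":[0.6,0.6,0.6,0.25,0.1,0.1]}' 12;  python3 - <<'E'
from h import *
p,d,cal=shot("top","t2"); a=p[100:260,140:300,::-1]; cv2.imwrite("pics/t2c.png",cv2.resize(np.ascontiguousarray(a),(640,600)[:1]*2 and (600,600)))
E
```

```text
clock: 2.7
eef_pos: [486.0, 144.8, 263.4]
eef_rot: [3.139, -0.0, 1.608]
wrist_force: [-0.4, 0.7, -0.4]
finger_gap: 29.8
finger_force: 0.0
```

View pics/t2c.png

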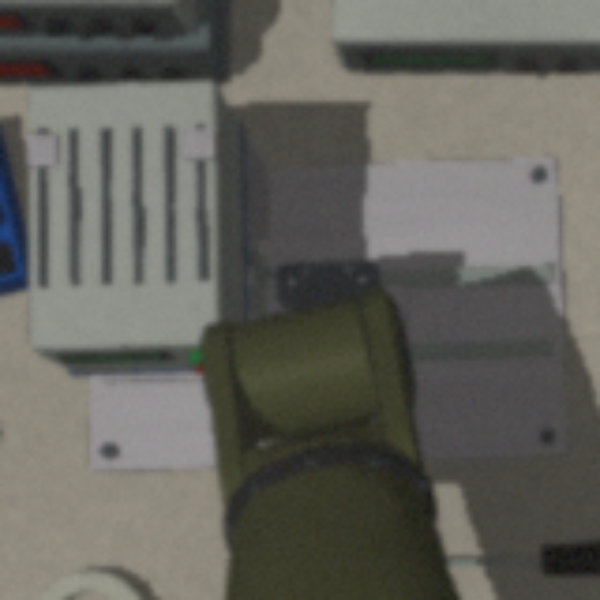

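```bash
python3 -m creep '{"slide":[[0,0,-0.4],[0,0,0],[-1.33,0.06,0],[-1.31,0.27,0],[-1.25,0.47,0],[-1.16,0.66,0],[-1.04,0.83,0],[-0.9,0.98,0]],"turn":[0,0,-0.157,-0.157,-0.157,-0.157,-0.157,-0.157],"claw":[0.1,0.1,0.1,0.1,0.1,0.1,0.1,0.1]}' 12; python3 -m creep '{"slide":[[-0.73,1.11,0],[-0.55,1.21,0],[-0.36,1.28,0],[-0.15,1.33,0],[0,0.1,0],[0,0,0]],"turn":[-0.157,-0.157,-0.157,-0.157,0,0],"claw":[0.1,0.1,0.1,0.1,0.1,0.1]}'
```

```text
clock: 3.75
eef_pos: [416.5, 178.1, 259.4]
eef_rot: [3.14, -0.007, 0.66]
wrist_force: [12.1, 6.8, -1.8]
finger_gap: 25.7
finger_force: 12.0
clock: 4.5
eef_pos: [398.9, 226.6, 259.1]
eef_rot: [3.139, -0.004, 0.038]
wrist_force: [8.7, -20.5, 8.9]
finger_gap: 25.9
finger_force: 12.0
```

```bash
python3 -m creep '{"slide":[[0,-0.1,0],[0,0,0],[0,0,0],[0,0,5],[0,0,5],[0,0,0]],"turn":[0,0,0,0,0,0],"claw":[0.4,0.6,0.7,0.7,0.7,0.7]}'; python3 - <<'E'
from h import *
p,d,cal=shot("wrist","w3"); P=cloud(d,cal)
for c in ("wrist",):
    reg=(P[...,0]>330)&(P[...,0]<720)&(P[...,1]<400)&(P[...,1]>20)&(d>0)
    for lo,hi,nm in((80,90,"handle"),(90,102,"knob"),(46,56,"arm")):
        m=reg&(P[...,2]>lo)&(P[...,2]<hi)
        n,l,s,cc=cv2.connectedComponentsWithStats(m.astype(np.uint8))
        for i in range(1,n):
            if s[i,4]>150:
                Q=P[l==i]; r=cv2.minAreaRect(Q[:,:2].astype(np.float32)); print(nm,s[i,4],np.round(r[0],1),np.round(r[1]),round(r[2]),np.round(np.median(Q,0),1))
E
```

```text
clock: 5.25
eef_pos: [398.0, 226.8, 360.9]
eef_rot: [-3.139, -0.006, 0.038]
wrist_force: [-0.3, -0.2, -0.5]
finger_gap: 65.7
finger_force: 0.0
handle 206 [555.3 132.8] [20.  5.] 90 [555.1 134.   84.9]
knob 813 [403.  225.9] [24. 25.] 6 [403.9 226.   95.8]
arm 157 [557.8 138.5] [22.  7.] 56 [556.5 141.9  51.1]
arm 1525 [454.5 227.4] [90. 25.] 2 [472.9 227.7  49.5]
```

View pics/w3.png

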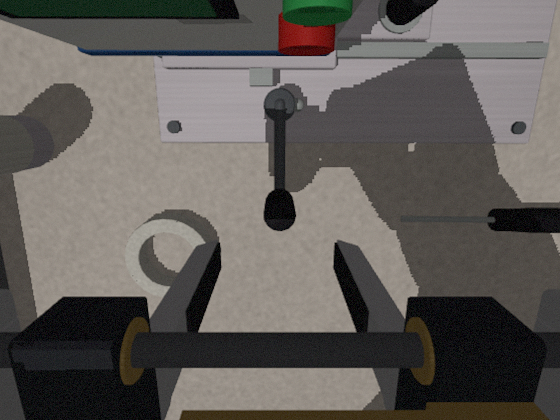

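```bash
python3 -m creep '{"slide":[[0,-3.4,0],[0,-3.4,0],[1,-3.1,0],[3,0,0],[3.2,0,0],[3.2,0,0],[3.2,0,0],[3.15,0,0]],"turn":[0.157,0.157,0.157,0.157,0.157,0.157,0.157,0.157],"claw":[0.7,0.7,0.7,0.7,0.7,0.7,0.7,0.7]}'; python3 -m creep '{"slide":[[0,0,0],[0,0,-1],[0,0,0]],"turn":[0.157,0.157,0],"claw":[0.7,0.7,0.7]}'; python3 - <<'E'
from h import *
p,d,cal=shot("wrist","w4"); P=cloud(d,cal)
for lo,hi in((80,92),(130,160),(275,295),(225,275)):
    m=(P[...,2]>lo)&(P[...,2]<hi)&(d>0)&(P[...,1]>80)
    if m.sum(): print(lo,m.sum(),np.round(np.percentile(P[m],[1,50,99],axis=0)).tolist())
E
```

```text
clock: 6.3
eef_pos: [566.3, 127.6, 355.6]
eef_rot: [-3.139, 0.001, 1.299]
wrist_force: [-0.4, 0.4, 0.1]
finger_gap: 65.7
finger_force: 0.0
clock: 6.68
eef_pos: [565.2, 127.6, 345.4]
eef_rot: [-3.138, 0.0, 1.607]
wrist_force: [-0.1, 0.1, -0.2]
finger_gap: 65.7
finger_force: 0.0
80 4284 [[555.0, 81.0, 80.0], [765.0, 124.0, 85.0], [789.0, 159.0, 87.0]]
130 2662 [[522.0, 121.0, 130.0], [564.0, 197.0, 138.0], [605.0, 207.0, 159.0]]
225 53296 [[491.0, 122.0, 228.0], [566.0, 154.0, 262.0], [637.0, 209.0, 272.0]]
```

View pics/w4.png

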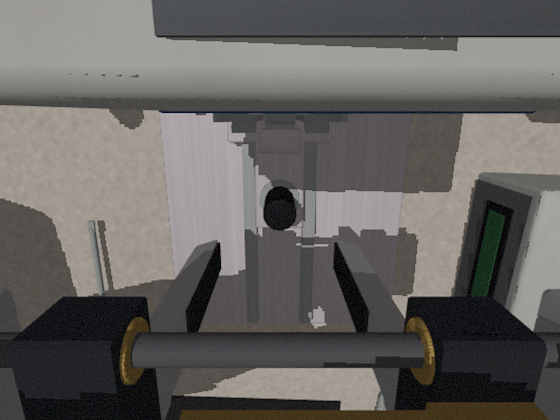

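```bash
python3 -m creep '{"slide":[[0,0,-2],[0,0,-1],[0,0,-1],[0,0,-1],[0,0,-1]],"turn":[0,0,0,0,0],"claw":[0.6,0.6,0.6,0.6,0.6]}'; python3 -m creep '{"slide":[[0,0,-1.5],[0,0,-1.5],[0,0,-0.3],[0,0,0],[0,0,0],[0,0,0],[0,0,0]],"turn":[0,0,0,0,0,0,0],"claw":[0.6,0.6,0.4,0.1,0.1,0.1,0.1]}' 25
```

```text
clock: 7.35
eef_pos: [565.4, 127.6, 287.2]
eef_rot: [3.141, -0.0, 1.607]
wrist_force: [0.7, 0.1, -0.8]
finger_gap: 56.3
finger_force: 0.0
clock: 8.22
eef_pos: [565.7, 127.6, 255.2]
eef_rot: [3.14, -0.0, 1.608]
wrist_force: [4.6, 0.7, -2.3]
finger_gap: 25.6
finger_force: 25.0
```

```bash
python3 -m creep '{"slide":[[0.03,-1,0],[0.07,-2.2,0],[0.08,-2.4,0],[0.08,-2.4,0],[0.08,-2.4,0],[0.08,-2.4,0],[0.08,-2.4,0],[0.04,-1.3,0]],"turn":[0,0,0,0,0,0,0,0],"claw":[0.1,0.1,0.1,0.1,0.1,0.1,0.1,0.1]}'; python3 -m creep '{"slide":[[0,-0.4,0],[0,-0.3,0],[0,0,0]],"turn":[0,0,0],"claw":[0.1,0.1,0.1]}'
```

```text
clock: 9.22
eef_pos: [571.3, -38.3, 255.2]
eef_rot: [3.138, -0.0, 1.607]
wrist_force: [11.0, 3.0, -3.7]
finger_gap: 25.4
finger_force: 25.0
clock: 9.6
eef_pos: [571.4, -43.0, 255.1]
eef_rot: [3.138, -0.003, 1.608]
wrist_force: [11.2, 14.8, -4.1]
finger_gap: 25.6
finger_force: 25.0
```

```bash
python3 -m creep '{"slide":[[0,0.3,0],[0,0,0],[0,0,3],[0,0,5],[0,1,5],[0,4,3],[0,4,0],[0,4,0]],"turn":[0,0,0,0,0,0,0,0],"claw":[0.4,0.6,0.8,1,1,1,1,1]}'; python3 - <<'E'
from h import *
p,d,cal=shot("wrist","w5"); P=cloud(d,cal)
np.savez("w5.npz",P=P,p=p,d=d)
for q in ("mouth","follower","catch_a","pull_grip"):
    for r in manip.cut_out(q,"wrist")[:2]:
        Q=P[r["mask"]&(d>0)]; print(q,round(r["score"],2),np.round(r["position"]),np.round(np.percentile(Q,[2,50,98],axis=0),1).tolist())
print(manip.read_state()["eef_pos"])
E
```

```text
clock: 10.6
eef_pos: [570.5, 89.5, 415.1]
eef_rot: [3.141, 0.0, 1.607]
wrist_force: [0.9, 0.2, -0.2]
finger_gap: 93.7
finger_force: 0.0
mouth 0.93 [272. 206.] [[522.7, -40.0, 33.0], [566.9, 82.7, 110.2], [608.1, 159.8, 142.4]]
mouth 0.37 [276. 149.] [[557.2, 134.6, 118.7], [565.3, 141.0, 124.2], [573.3, 146.3, 127.7]]
follower 0.9 [273. 206.] [[543.7, 41.9, 108.7], [566.8, 90.5, 110.2], [589.8, 134.3, 111.6]]
catch_a 0.85 [273. 150.] [[556.5, 134.6, 118.6], [565.2, 141.0, 124.2], [573.3, 146.3, 127.7]]
catch_a 0.61 [271. 265.] [[559.6, 29.4, 117.4], [568.2, 37.1, 123.6], [576.7, 41.7, 127.3]]
pull_grip 0.73 [272. 203.] [[521.6, -40.6, 32.9], [566.7, 83.2, 110.2], [608.2, 160.2, 142.4]]
[570.73279835  87.95038876 414.57482148]
```

View pics/w5.png

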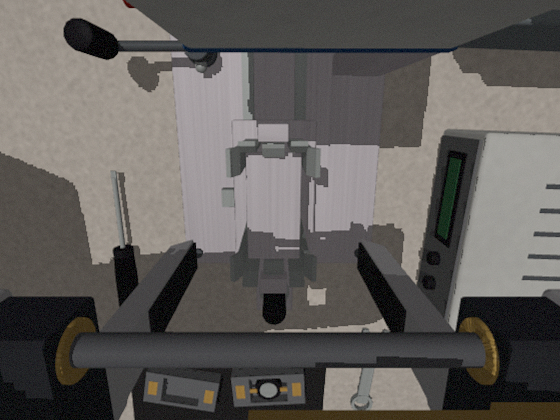

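```bash
python3 - <<'E'
from h import *
z=np.load("w5.npz");P=z["P"]
def rect(m,nm):
    n,l,s,cc=cv2.connectedComponentsWithStats(m.astype(np.uint8))
    for i in range(1,n):
        if s[i,4]>80:
            Q=P[l==i]; r=cv2.minAreaRect(Q[:,:2].astype(np.float32)); print(nm,s[i,4],np.round(r[0],1),np.round(r[1],1),round(r[2],1),np.round(np.median(Q,0),1))
x,y,zz=P[...,0],P[...,1],P[...,2]
rect((zz>80)&(zz<92)&(x<620)&(y<0)&(x>520),"handle")
rect((zz>107)&(zz<113)&(x<620)&(x>520)&(y>20)&(y<160),"follower")
rect((zz>139)&(zz<147)&(x<640)&(x>500)&(y>0)&(y<180),"posts")
p,d,cal=shot("top","t6"); P=cloud(d,cal);x,y,zz=P[...,0],P[...,1],P[...,2]
rect((zz>107)&(zz<114)&(x<620)&(x>520)&(y>20)&(y<160),"follower top")
rect((zz>139)&(zz<149)&(x<640)&(x>500)&(y>0)&(y<180),"posts top")
[print(o) for o in carriers(p,d,cal,box=(380,680,-480,-130))]
E
```

```text
handle 439 [571.  -35.8] [24.8 24.5] 3.7 [570.8 -34.3  85.9]
follower 5561 [566.8  88.2] [48.1 97.7] 2.0 [566.7  91.  110.2]
posts 120 [544.7 145.6] [12.8  4.7] 2.1 [544.9 145.7 141.8]
posts 116 [585.  146.6] [12.4  5.5] 1.9 [584.9 147.2 141.8]
posts 221 [532.  131.5] [ 6.1 21.7] 0.5 [532.3 131.9 141.7]
posts 217 [598.3 133.8] [ 6.4 21.7] 2.5 [598.4 133.8 141.6]
posts 171 [535.   42.5] [ 5.6 22.6] 2.0 [535.2  42.8 141.6]
posts 164 [601.7  44.8] [ 5.8 22.2] 3.3 [601.5  45.6 141.7]
posts 106 [548.7  29.3] [12.1  6.2] 2.6 [548.6  30.  141.5]
posts 104 [588.6  30.8] [ 6.2 12.3] 89.3 [588.5  31.3 141.7]
(576.2, -306.9, 19.3, 100, 52, -4.7, 0.03)
(571.5, -200.5, 19.5, 102, 51, 4.7, 0.03)
(450.0, -208.0, 19.6, 100, 52, -9.2, 0.0)
(451.0, -419.0, 19.4, 100, 53, -1.1, 0.03)
(439.8, -303.3, 19.4, 100, 52, 3.5, 0.02)
```

```bash
python3 -m creep '{"slide":[[0,-3.6,0],[0,-3.6,0],[0,-3.6,0],[0,-3.6,0],[0,-3.6,0],[0,-3.6,0],[0,-3.6,0],[0,-3.6,0]],"turn":[-0.157,-0.157,-0.157,-0.157,-0.157,-0.157,-0.157,-0.157],"claw":[0.72,0.72,0.72,0.72,0.72,0.72,0.72,0.72]}' 40; python3 -m creep '{"slide":[[0,0,-6],[0,0,-4],[0,0,0],[0,0,0]],"turn":[-0.157,-0.109,0,0],"claw":[0.72,0.72,0.72,0.72]}'
cat >> h.py <<'E'
def near(name="n"):
    s=manip.read_state(); p,d,cal=shot("wrist",name)
    e=s["eef_pos"]; yaw=s["eef_rot"][2]
    print("tcp",np.round(e,1),round(yaw,3))
    for o in carriers(p,d,cal,12,28,(370,690,-490,-120)): print(o,"dx,dy",round(o[0]-e[0],1),round(o[1]-e[1],1),"dyaw",round(np.radians(o[5])-yaw,3))
E
python3 -c "
from h import *
near('n1')"
```

```text
clock: 11.9
eef_pos: [570.1, -201.9, 414.7]
eef_rot: [3.142, 0.0, 0.345]
wrist_force: [0.8, -0.1, 0.5]
finger_gap: 67.7
finger_force: 0.0
clock: 12.4
eef_pos: [570.9, -200.1, 316.7]
eef_rot: [3.14, -0.002, 0.088]
wrist_force: [0.1, 0.1, 2.0]
finger_gap: 67.5
finger_force: 0.0
tcp [ 570.9 -200.1  316.7] 0.088
(677.5, -348.3, 22.9, 146, 11, 84.6, 1.0) dx,dy 106.6 -148.2 dyaw 1.389
(569.0, -200.1, 20.0, 100, 50, 5.2, 0.08) dx,dy -1.9 -0.0 dyaw 0.003
(573.9, -306.7, 19.9, 100, 51, -5.6, 0.12) dx,dy 3.0 -106.6 dyaw -0.185
(468.4, -210.7, 20.1, 60, 50, -9.2, 0.0) dx,dy -102.5 -10.6 dyaw -0.248
(496.1, -435.6, 19.9, 29, 13, 56.2, 0.0) dx,dy -74.8 -235.5 dyaw 0.893
(468.3, -280.1, 19.9, 37, 11, 3.3, 0.0) dx,dy -102.6 -80.0 dyaw -0.03
(403.5, -200.5, 20.3, 50, 13, 84.4, 0.0) dx,dy -167.4 -0.4 dyaw 1.385
(399.8, -301.2, 20.2, 45, 30, -86.3, 0.0) dx,dy -171.1 -101.1 dyaw -1.594
```

View pics/n1.png

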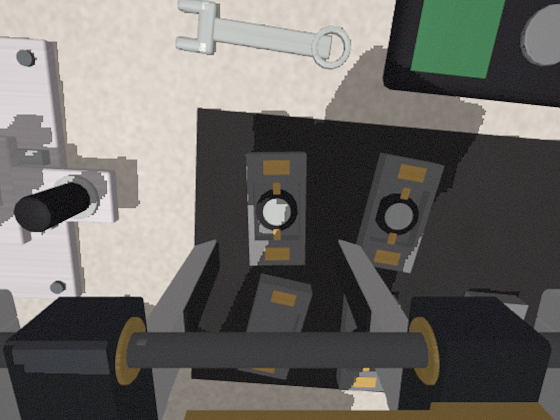

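```bash
python3 -m creep '{"slide":[[-0.2,0,-5],[0,0,-4],[0,0,-2.3],[0,0,0],[0,0,0],[0,0,0],[0,0,0],[0,0,0]],"turn":[0,0,0,0,0,0,0,0],"claw":[0.72,0.72,0.72,0.72,0.4,0.4,0.4,0.4]}' 40
```

```text
clock: 13.45
eef_pos: [569.0, -199.5, 202.6]
eef_rot: [3.141, -0.001, 0.086]
wrist_force: [-0.9, -0.4, 6.3]
finger_gap: 49.4
finger_force: 40.0
```

```bash
python3 -m creep '{"slide":[[0,0,4],[0,0,5],[0,2,5],[0,3.8,3.5],[0,3.8,0],[0,3.8,0],[0,3.8,0],[0,3.8,0]],"turn":[0,0,0.1,0.17,0.17,0.17,0.17,0.17],"claw":[0.4,0.4,0.4,0.4,0.4,0.4,0.4,0.4]}';  python3 -m creep '{"slide":[[0,3.8,0],[-0.1,3,0],[0,0.9,0],[0,0,0],[0,0,0]],"turn":[0.17,0.17,0.17,0.06,0],"claw":[0.4,0.4,0.4,0.4,0.4]}'
```

```text
clock: 14.45
eef_pos: [568.5, 11.8, 376.7]
eef_rot: [-3.141, 0.0, 1.042]
wrist_force: [1.2, -0.9, -1.1]
finger_gap: 50.0
finger_force: 40.0
clock: 15.08
eef_pos: [567.7, 87.7, 376.6]
eef_rot: [-3.141, 0.0, 1.606]
wrist_force: [-0.1, 0.4, -0.6]
finger_gap: 49.5
finger_force: 40.0
```

```bash
cat >> h.py <<'E'
def held(name):
    e=manip.read_state()["eef_pos"]; p,d,cal=shot("wrist",name); P=cloud(d,cal); x,y,z=P[...,0],P[...,1],P[...,2]
    print("tcp",np.round(e,1))
    box=(abs(x-567)<60)&(abs(y-88)<75)&(d>0)
    for nm,zc,t in (("held",e[2]-182.5,6),("posts",141.8,3)):
        m=box&(abs(z-zc)<t); n,l,s,cc=cv2.connectedComponentsWithStats(m.astype(np.uint8))
        for i in range(1,n):
            if s[i,4]>80:
                Q=P[l==i]; r=cv2.minAreaRect(Q[:,:2].astype(np.float32)); print(nm,s[i,4],np.round(r[0],1),np.round(r[1],1),round(r[2],1),round(float(np.median(Q[:,2])),1))
E
python3 -c "
from h import *
held('h1')"
```

```text
tcp [567.7  87.7 376.6]
held 13032 [566.8  92.3] [73.4 90.6] 1.9 194.0
posts 165 [544.9 145.2] [13.   5.4] 1.8 141.8
posts 158 [584.8 146.6] [12.9  5.3] 1.9 141.9
posts 247 [532.4 131.6] [21.6  6.3] 90.0 141.6
posts 257 [598.7 133.8] [ 5.7 21.6] 2.6 141.7
```

View pics/h1.png

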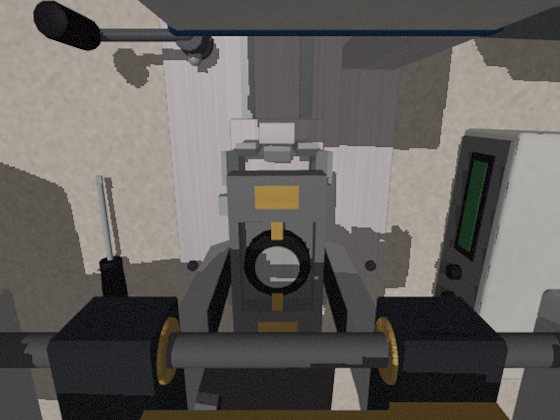

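```bash
python3 -m creep '{"slide":[[0,0.05,-2],[0,0,-1.5],[0,0,-1],[0,0,-0.5],[0,0,0]],"turn":[0,0,0,0,0],"claw":[0.4,0.4,0.4,0.4,0.4]}';  python3 -m creep '{"slide":[[0,0,-0.5],[0,0,-0.5],[0,0,-0.5]],"turn":[0,0,0],"claw":[0.4,0.4,0.4]}'
```

```text
clock: 15.75
eef_pos: [567.8, 88.1, 326.6]
eef_rot: [-3.141, -0.0, 1.606]
wrist_force: [0.1, 0.6, -1.6]
finger_gap: 49.8
finger_force: 40.0
clock: 16.12
eef_pos: [567.7, 88.1, 311.3]
eef_rot: [3.142, 0.0, 1.606]
wrist_force: [-0.2, -0.3, -0.6]
finger_gap: 49.6
finger_force: 40.0
```

```bash
python3 -m creep '{"slide":[[0,0,-0.4],[0,0,-0.4],[0,0,-0.4],[0,0,-0.4],[0,0,0]],"turn":[0,0,0,0,0],"claw":[0.4,0.4,0.4,0.4,0.4]}' 50; python3 - <<'E'
from h import *
e=manip.read_state(); print(e["wrist_force"]); p,d,cal=shot("wrist","h2"); P=cloud(d,cal)
m=(abs(P[...,0]-567)<22)&(P[...,1]>105)&(P[...,1]<130)&(d>0); print(np.percentile(P[m],[5,50,95],axis=0))
E
```

```text
clock: 16.75
eef_pos: [567.8, 88.1, 295.4]
eef_rot: [-3.141, -0.0, 1.606]
wrist_force: [-2.3, 0.3, 4.5]
finger_gap: 49.2
finger_force: 50.0
[-2.30157849  0.2706745   4.50730997]
[[547.01795575 106.06425714 111.6518791 ]
 [567.00339543 114.15646059 210.32968952]
 [586.84167067 126.51870142 221.54894522]]
```

View pics/h2.png

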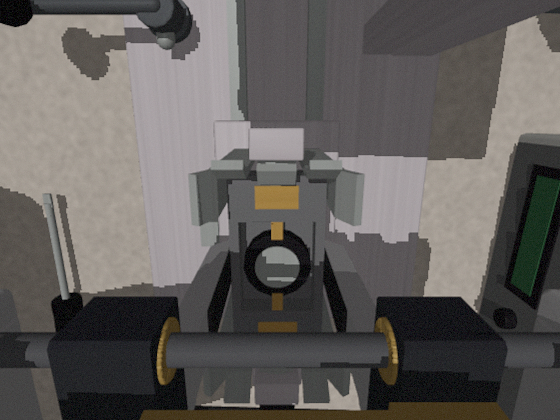

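```bash
python3 -m creep '{"slide":[[0,0,0],[0,0,0],[0,0,0],[0,0,3],[0,0,4],[0,0,5],[0,0,0]],"turn":[0,0,0,0,0,0,0],"claw":[0.6,0.65,0.7,0.72,0.72,0.72,0.72]}' 40; cat >> h.py <<'E'
def top_in():
    p,d,cal=shot("wrist","ti"); P=cloud(d,cal)
    m=(abs(P[...,0]-567)<23)&(abs(P[...,1]-88)<42)&(d>0)&(P[...,2]<150)&(P[...,2]>60); Q=P[m]
    for lo in (48,68,88,108,120):
        q=Q[(Q[:,1]>lo)&(Q[:,1]<lo+8)]; print(lo,len(q),np.round(np.percentile(q[:,2],[10,50,95]),1) if len(q) else "")
E
python3 -c "
from h import *
top_in()"
```

```text
clock: 17.68
eef_pos: [567.7, 88.1, 419.5]
eef_rot: [3.135, -0.0, 1.606]
wrist_force: [-1.4, -0.6, 0.3]
finger_gap: 67.8
finger_force: 0.0
48 411 [115.4 116.4 117.5]
68 335 [103.  113.9 116.7]
88 470 [106.4 115.2 116.8]
108 373 [103.  115.4 116.9]
120 498 [115.4 116.4 117.5]
```

```bash
python3 -m creep '{"slide":[[0.1,-4.9,0],[0.1,-4.9,0],[0.1,-4.9,0],[0.1,-4.9,0],[0.1,-4.9,0],[0.1,-4.9,0],[0,-4.9,0],[0,-4.9,0]],"turn":[-0.17,-0.17,-0.17,-0.17,-0.17,-0.17,-0.17,-0.17],"claw":[0.72,0.72,0.72,0.72,0.72,0.72,0.72,0.72]}' 40; python3 -m creep '{"slide":[[0,-0.2,-5],[0,0,-5],[0,0,0],[0,0,0]],"turn":[-0.17,-0.17,0,0],"claw":[0.72,0.72,0.72,0.72]}';python3 -c "
from h import *
near('n2')"
```

```text
clock: 18.73
eef_pos: [573.6, -305.6, 413.9]
eef_rot: [-3.14, 0.002, 0.24]
wrist_force: [0.4, 0.3, 0.4]
finger_gap: 67.6
finger_force: 0.0
clock: 19.23
eef_pos: [574.1, -306.0, 317.3]
eef_rot: [3.141, -0.001, -0.09]
wrist_force: [-0.4, 0.4, 0.4]
finger_gap: 68.0
finger_force: 0.0
tcp [ 574.1 -306.   317.3] -0.09
(677.5, -363.8, 24.7, 171, 3, 88.7, 0.98) dx,dy 103.4 -57.8 dyaw 1.638
(574.4, -306.8, 20.0, 100, 50, -5.6, 0.1) dx,dy 0.3 -0.8 dyaw -0.008
(486.6, -426.9, 20.0, 52, 42, 28.8, 0.02) dx,dy -87.5 -120.9 dyaw 0.593
(466.3, -300.3, 20.0, 50, 44, -86.7, 0.09) dx,dy -107.8 5.7 dyaw -1.423
(474.4, -230.4, 20.0, 43, 14, -9.3, 0.01) dx,dy -99.7 75.6 dyaw -0.072
(407.8, -206.5, 20.2, 40, 22, 81.5, 0.0) dx,dy -166.3 99.5 dyaw 1.513
(397.0, -304.2, 20.3, 52, 24, 85.5, 0.0) dx,dy -177.1 1.8 dyaw 1.582
```

```bash
python3 -m creep '{"slide":[[0.03,-0.07,-5],[0,0,-4],[0,0,-2.4],[0,0,0],[0,0,0],[0,0,0],[0,0,0],[0,0,0]],"turn":[-0.008,0,0,0,0,0,0,0],"claw":[0.72,0.72,0.72,0.5,0.4,0.4,0.4,0.4]}' 40; python3 -m creep '{"slide":[[0,0,4],[0,0,5],[0,2,5],[0,4.2,3.5],[0,4.6,0],[0,4.6,0],[-0.1,4.6,0],[-0.1,4.6,0]],"turn":[0,0,0.1,0.17,0.17,0.17,0.17,0.17],"claw":[0.4,0.4,0.4,0.4,0.4,0.4,0.4,0.4]}';  python3 -m creep '{"slide":[[-0.1,4.6,0],[-0.1,4.6,0],[-0.1,4.2,0],[-0.1,1.5,0],[0,0,0],[0,0,0]],"turn":[0.17,0.17,0.17,0.17,0.07,0],"claw":[0.4,0.4,0.4,0.4,0.4,0.4]}'
```

```text
clock: 20.27
eef_pos: [574.5, -306.8, 203.4]
eef_rot: [3.14, -0.003, -0.101]
wrist_force: [0.8, -0.0, 6.4]
finger_gap: 49.3
finger_force: 40.0
clock: 21.28
eef_pos: [571.7, -59.1, 377.2]
eef_rot: [3.141, -0.0, 0.854]
wrist_force: [0.5, -0.5, -1.6]
finger_gap: 49.6
finger_force: 40.0
clock: 22.02
eef_pos: [567.9, 88.6, 377.0]
eef_rot: [3.141, 0.0, 1.598]
wrist_force: [-0.2, 0.2, -0.7]
finger_gap: 49.6
finger_force: 40.0
```

```bash
python3 -c "
from h import *
held('h3')"
```

```text
tcp [567.9  88.6 377. ]
held 12773 [567.2  92.6] [73.7 90.4] 1.4 193.7
posts 173 [544.9 145.6] [13.1  5.4] 1.5 141.5
posts 165 [584.8 146.6] [12.8  5.4] 1.3 141.9
posts 267 [532.2 131.3] [ 6.3 22.1] 1.8 141.7
posts 236 [598.6 133.6] [ 5.8 22.1] 5.1 141.7
```

```bash
python3 -m creep '{"slide":[[-0.02,0,-2],[0,0,-1.5],[0,0,-1],[0,0,-0.5],[0,0,-0.5],[0,0,-0.5],[0,0,-0.5],[0,0,0]],"turn":[0.008,0,0,0,0,0,0,0],"claw":[0.4,0.4,0.4,0.4,0.4,0.4,0.4,0.4]}' 50;  python3 -m creep '{"slide":[[0,0,-0.4],[0,0,-0.4],[0,0,-0.4],[0,0,-0.4],[0,0,0]],"turn":[0,0,0,0,0],"claw":[0.4,0.4,0.4,0.4,0.4]}'
```

```text
clock: 23.08
eef_pos: [568.0, 88.4, 311.6]
eef_rot: [3.141, -0.0, 1.606]
wrist_force: [1.3, -1.1, 3.5]
finger_gap: 49.7
finger_force: 50.0
clock: 23.7
eef_pos: [567.9, 88.4, 295.4]
eef_rot: [3.142, -0.0, 1.606]
wrist_force: [1.4, -0.4, 5.9]
finger_gap: 49.7
finger_force: 50.0
```

```bash
python3 -m creep '{"slide":[[0,0,0],[0,0,0],[0,0,0],[0,0,3],[0,0,4],[0,0,5],[0,0,0]],"turn":[0,0,0,0,0,0,0],"claw":[0.6,0.65,0.7,0.72,0.72,0.72,0.72]}' 40; 
python3 -c "
from h import *
top_in()
p,d,cal=shot('top','t7')
[print(o) for o in carriers(p,d,cal,box=(380,680,-480,-130))]"
```

```text
clock: 24.58
eef_pos: [567.8, 88.4, 419.4]
eef_rot: [3.135, -0.0, 1.606]
wrist_force: [0.3, -0.4, 0.2]
finger_gap: 67.9
finger_force: 0.0
48 417 [115.4 116.3 117.4]
68 345 [103.2 114.  116.8]
88 464 [106.3 115.2 117. ]
108 367 [102.9 115.6 117.2]
120 496 [115.5 116.4 117.4]
(449.9, -208.1, 19.8, 100, 51, -9.1, 0.0)
(452.1, -418.6, 19.6, 99, 53, -0.2, 0.03)
(439.7, -302.2, 19.4, 100, 52, 2.8, 0.02)
```

```bash
python3 -m creep '{"slide":[[0,-4.9,0],[0,-4.9,0],[-2.1,-4.9,0],[-2.1,-4.9,0],[-2.2,-4.9,0],[-2.2,-4.9,0],[-2.2,-4.9,0],[-2.2,-4.8,0]],"turn":[-0.155,-0.155,-0.155,-0.155,-0.155,-0.155,-0.155,-0.155],"claw":[0.72,0.72,0.72,0.72,0.72,0.72,0.72,0.72]}' 40; python3 -m creep '{"slide":[[0,0,-5],[0,0,-5],[0,0,0],[0,0,0]],"turn":[-0.155,-0.155,0,0],"claw":[0.72,0.72,0.72,0.72]}';python3 -c "
from h import *
near('n3')"
```

```text
clock: 25.68
eef_pos: [436.8, -304.1, 414.1]
eef_rot: [-3.139, 0.001, 0.361]
wrist_force: [0.2, -0.2, -0.2]
finger_gap: 67.3
finger_force: 0.0
clock: 26.18
eef_pos: [438.2, -302.7, 316.9]
eef_rot: [3.141, -0.001, 0.06]
wrist_force: [0.3, 0.3, 0.1]
finger_gap: 67.6
finger_force: 0.0
tcp [ 438.2 -302.7  316.9] 0.06
(447.6, -207.6, 20.1, 101, 51, -9.0, 0.0) dx,dy 9.4 95.1 dyaw -0.217
(448.6, -418.7, 19.9, 101, 51, -1.0, 0.11) dx,dy 10.4 -116.0 dyaw -0.077
(437.4, -302.2, 20.0, 100, 50, 3.3, 0.12) dx,dy -0.8 0.5 dyaw -0.002
```

```bash
python3 -m creep '{"slide":[[-0.08,0.05,-5],[0,0,-4],[0,0,-2.35],[0,0,0],[0,0,0],[0,0,0],[0,0,0],[0,0,0]],"turn":[-0.002,0,0,0,0,0,0,0],"claw":[0.72,0.72,0.72,0.5,0.4,0.4,0.4,0.4]}' 40; python3 -m creep '{"slide":[[0,0,4],[0,0,5],[0.5,2,5],[2,4,3.5],[2,4.3,0],[2,4.6,0],[2,4.6,0],[2,4.6,0]],"turn":[0,0,0.1,0.16,0.16,0.16,0.16,0.16],"claw":[0.4,0.4,0.4,0.4,0.4,0.4,0.4,0.4]}';  python3 -m creep '{"slide":[[2,4.6,0],[0.54,4.6,0],[0,4.2,0],[0,1.56,0],[0,0,0],[0,0,0]],"turn":[0.16,0.16,0.16,0.12,0.05,0],"claw":[0.4,0.4,0.4,0.4,0.4,0.4]}'; python3 -c "
from h import *
held('h4')"
```

```text
clock: 27.22
eef_pos: [437.4, -302.3, 203.5]
eef_rot: [3.14, -0.002, 0.055]
wrist_force: [0.0, 1.3, 7.2]
finger_gap: 49.9
finger_force: 40.0
clock: 28.22
eef_pos: [542.3, -59.5, 377.7]
eef_rot: [3.141, -0.0, 0.96]
wrist_force: [0.2, -0.1, -1.3]
finger_gap: 49.9
finger_force: 40.0
clock: 28.98
eef_pos: [567.3, 88.7, 377.4]
eef_rot: [3.141, 0.0, 1.604]
wrist_force: [-0.7, 0.6, -1.0]
finger_gap: 49.7
finger_force: 40.0
tcp [567.3  88.7 377.4]
held 12815 [566.6  92.7] [73.6 90.9] 2.2 194.0
posts 163 [544.9 145.5] [12.7  5.4] 1.9 142.0
posts 163 [584.9 146.8] [12.7  5.5] 2.0 141.8
posts 249 [532.2 131.3] [ 6.3 22. ] 1.9 141.7
posts 249 [598.5 133.5] [ 6.2 22.2] 2.8 141.7
```

```bash
python3 -m creep '{"slide":[[0.04,-0.02,-2],[0,0,-1.5],[0,0,-1],[0,0,-0.5],[0,0,-0.5],[0,0,-0.5],[0,0,-0.5],[0,0,0]],"turn":[0,0,0,0,0,0,0,0],"claw":[0.4,0.4,0.4,0.4,0.4,0.4,0.4,0.4]}' 50;  python3 -m creep '{"slide":[[0,0,-0.4],[0,0,-0.4],[0,0,-0.4],[0,0,-0.45],[0,0,0]],"turn":[0,0,0,0,0],"claw":[0.4,0.4,0.4,0.4,0.4]}'
```

```text
clock: 30.02
eef_pos: [568.0, 88.3, 312.3]
eef_rot: [3.141, -0.0, 1.604]
wrist_force: [1.7, 0.7, 3.0]
finger_gap: 49.4
finger_force: 50.0
clock: 30.65
eef_pos: [568.0, 88.3, 296.0]
eef_rot: [3.141, -0.0, 1.604]
wrist_force: [0.6, 0.7, 5.7]
finger_gap: 49.5
finger_force: 50.0
```

```bash
python3 -m creep '{"slide":[[0,0,0],[0,0,0],[0,0,0],[0,0,3],[0,0,4],[0,0,5],[0,0,0]],"turn":[0,0,0,0,0,0,0],"claw":[0.6,0.65,0.7,0.72,0.72,0.72,0.72]}' 40; 
python3 -c "
from h import *
top_in()
p,d,cal=shot('top','t8')
[print(o) for o in carriers(p,d,cal,box=(380,680,-480,-130))]"
```

```text
clock: 31.52
eef_pos: [567.8, 88.3, 419.4]
eef_rot: [3.135, -0.0, 1.604]
wrist_force: [-0.1, 0.2, -0.1]
finger_gap: 67.6
finger_force: 0.0
48 412 [115.5 116.4 117.5]
68 342 [102.9 113.9 116.7]
88 474 [105.2 115.2 116.8]
108 369 [102.9 115.5 117.1]
120 492 [115.5 116.3 117.5]
(450.5, -208.0, 19.4, 101, 51, -9.1, 0.0)
(452.0, -418.8, 19.0, 99, 52, -1.3, 0.04)
```

```bash
python3 -m creep '{"slide":[[0,-5.2,0],[0,-5.2,0],[-2,-5.2,0],[-2,-5.2,0],[-2,-5.2,0],[-2,-5.2,0],[-2,-5.2,0],[-1.9,-5.2,0]],"turn":[-0.16,-0.16,-0.16,-0.16,-0.16,-0.16,-0.16,-0.16],"claw":[0.72,0.72,0.72,0.72,0.72,0.72,0.72,0.72]}' 40; python3 -m creep '{"slide":[[0,-5.2,-1],[0,-3.9,-4],[0,0,-5],[0,0,0],[0,0,0]],"turn":[-0.16,-0.16,-0.02,0,0],"claw":[0.72,0.72,0.72,0.72,0.72]}';python3 -c "
from h import *
near('n4')"
```

```text
clock: 32.62
eef_pos: [447.9, -329.3, 414.1]
eef_rot: [-3.139, 0.001, 0.318]
wrist_force: [1.3, -0.5, -0.4]
finger_gap: 67.7
finger_force: 0.0
clock: 33.25
eef_pos: [449.2, -418.6, 317.1]
eef_rot: [3.141, -0.001, -0.015]
wrist_force: [0.1, 0.0, 0.4]
finger_gap: 67.7
finger_force: 0.0
tcp [ 449.2 -418.6  317.1] -0.015
(448.6, -418.8, 20.0, 101, 50, -0.9, 0.12) dx,dy -0.6 -0.2 dyaw -0.001
(447.8, -207.6, 20.0, 101, 52, -9.2, 0.0) dx,dy -1.4 211.0 dyaw -0.146
```

```bash
python3 -m creep '{"slide":[[-0.06,-0.02,-5],[0,0,-4],[0,0,-2.35],[0,0,0],[0,0,0],[0,0,0],[0,0,0],[0,0,0]],"turn":[0,0,0,0,0,0,0,0],"claw":[0.72,0.72,0.72,0.5,0.4,0.4,0.4,0.4]}' 40; python3 -m creep '{"slide":[[0,0,4],[0,0,5],[0.5,2,5],[1.5,4,3.5],[2,5,0],[2,5,0],[2,5,0],[2,5,0]],"turn":[0,0,0.1,0.16,0.16,0.16,0.16,0.16],"claw":[0.4,0.4,0.4,0.4,0.4,0.4,0.4,0.4]}';  python3 -m creep '{"slide":[[1.92,5,0],[0,5,0],[0,5,0],[0,5,0],[0,3.5,0],[0,1.2,0],[0,0,0],[0,0,0]],"turn":[0.16,0.16,0.16,0.16,0.08,0,0,0],"claw":[0.4,0.4,0.4,0.4,0.4,0.4,0.4,0.4]}'; python3 -c "
from h import *
held('h5')"
```

```text
clock: 34.3
eef_pos: [448.6, -419.0, 203.9]
eef_rot: [3.14, -0.002, -0.016]
wrist_force: [-0.1, 2.4, 6.9]
finger_gap: 49.7
finger_force: 40.0
clock: 35.3
eef_pos: [548.5, -157.1, 377.9]
eef_rot: [3.141, -0.0, 0.889]
wrist_force: [1.0, -0.4, -1.3]
finger_gap: 49.4
finger_force: 40.0
clock: 36.3
eef_pos: [567.5, 87.0, 377.3]
eef_rot: [3.141, 0.0, 1.602]
wrist_force: [0.7, -0.7, -0.4]
finger_gap: 49.4
finger_force: 40.0
tcp [567.5  87.  377.3]
held 12866 [567.   91.3] [73.6 91.4] 1.5 193.4
posts 180 [544.9 145.8] [12.9  5.4] 1.5 141.7
posts 177 [584.8 147. ] [13.   5.4] 2.1 141.9
posts 258 [532.2 131.5] [ 6.3 21.7] 1.5 141.7
posts 250 [598.5 133.5] [ 6. 22.] 1.9 141.6
```

```bash
python3 -m creep '{"slide":[[0.02,0.12,-2],[0,0,-1.5],[0,0,-1],[0,0,-0.5],[0,0,-0.5],[0,0,-0.5],[0,0,-0.5],[0,0,0]],"turn":[0.004,0,0,0,0,0,0,0],"claw":[0.4,0.4,0.4,0.4,0.4,0.4,0.4,0.4]}' 55;  python3 -m creep '{"slide":[[0,0,-0.4],[0,0,-0.4],[0,0,-0.4],[0,0,-0.3],[0,0,0]],"turn":[0,0,0,0,0],"claw":[0.4,0.4,0.4,0.4,0.4]}'
```

```text
clock: 37.35
eef_pos: [567.8, 89.3, 312.4]
eef_rot: [3.14, -0.0, 1.608]
wrist_force: [3.1, 1.3, 5.1]
finger_gap: 49.3
finger_force: 55.0
clock: 37.98
eef_pos: [567.8, 89.3, 297.7]
eef_rot: [3.14, -0.0, 1.608]
wrist_force: [1.0, 1.0, 6.6]
finger_gap: 49.9
finger_force: 55.0
```

```bash
python3 -m creep '{"slide":[[0,0,0],[0,0,0],[0,0,0],[0,0,3],[0,0,4],[0,0,5],[0,0,0]],"turn":[0,0,0,0,0,0,0],"claw":[0.6,0.65,0.7,0.72,0.72,0.72,0.72]}' 40; 
python3 -c "
from h import *
top_in(); p,d,cal=shot('top','t9')
[print(o) for o in carriers(p,d,cal,box=(380,680,-480,-130))]"
```

```text
clock: 38.85
eef_pos: [567.6, 89.3, 420.9]
eef_rot: [3.135, -0.0, 1.608]
wrist_force: [-0.2, -0.7, -0.4]
finger_gap: 67.4
finger_force: 0.0
48 403 [115.5 116.4 117.5]
68 332 [103.  113.7 116.6]
88 466 [111.2 115.3 116.9]
108 368 [102.8 104.7 117. ]
120 486 [115.4 116.4 117.5]
(450.5, -208.1, 19.8, 101, 51, -9.3, 0.0)
```

View pics/ti.png

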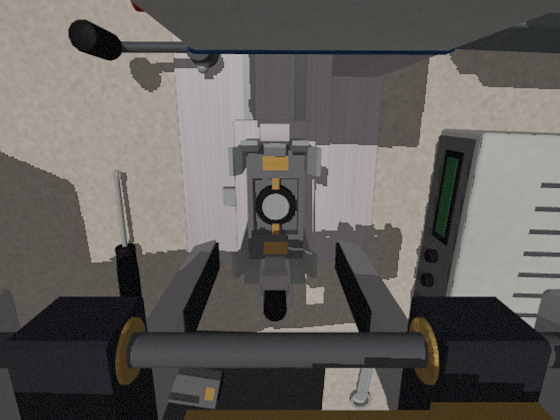

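The picture shows the fourth carrier flush under both catches, cap at pixel (276,206). I'll grip the handle next and push the carriage home.

```bash
python3 -m creep '{"slide":[[0.1,-4.4,0],[0.2,-4.4,0],[0.1,-4.3,0],[0,0,-5],[0,0,-5],[0,0,-4],[0,0,-2.6],[0,0,0]],"turn":[0,0,0,0,0,0,0,0],"claw":[0.6,0.6,0.6,0.6,0.6,0.6,0.6,0.6]}'; python3 -m creep '{"slide":[[0,0,0],[0,0,0],[0,0,0],[0,0,0]],"turn":[0,0,0,0],"claw":[0.3,0.1,0.1,0.1]}' 25; python3 -m creep '{"slide":[[-0.03,1,0],[-0.07,2.2,0],[-0.08,2.4,0],[-0.08,2.4,0],[-0.08,2.4,0],[-0.08,2.4,0],[-0.08,2.4,0],[-0.04,1.3,0]],"turn":[0,0,0,0,0,0,0,0],"claw":[0.1,0.1,0.1,0.1,0.1,0.1,0.1,0.1]}'; python3 -m creep '{"slide":[[0,0.3,0],[0,0.2,0],[0,0,0]],"turn":[0,0,0],"claw":[0.1,0.1,0.1]}'
```

```text
clock: 39.95
eef_pos: [571.0, -41.6, 248.2]
eef_rot: [-3.136, -0.001, 1.608]
wrist_force: [-0.6, 0.1, 0.2]
finger_gap: 56.3
finger_force: 0.0
clock: 40.45
eef_pos: [571.8, -41.7, 251.7]
eef_rot: [3.14, 0.0, 1.608]
wrist_force: [1.1, 0.4, 2.4]
finger_gap: 25.6
finger_force: 25.0
clock: 41.45
eef_pos: [566.1, 124.6, 251.8]
eef_rot: [3.141, 0.0, 1.609]
wrist_force: [-1.1, -2.9, 6.5]
finger_gap: 25.5
finger_force: 25.0
clock: 41.82
eef_pos: [566.1, 128.3, 251.7]
eef_rot: [-3.141, 0.001, 1.608]
wrist_force: [-3.8, -4.6, 9.3]
finger_gap: 25.6
finger_force: 25.0
```

```bash
python3 -m creep '{"slide":[[0,0.2,0],[0,0,0]],"turn":[0,0],"claw":[0.1,0.1]}'; python3 -m creep '{"slide":[[0,0.15,0],[0,0,0]],"turn":[0,0],"claw":[0.1,0.1]}'
```

```text
clock: 42.08
eef_pos: [566.2, 129.0, 251.7]
eef_rot: [-3.141, 0.003, 1.608]
wrist_force: [-4.9, -17.7, 10.1]
finger_gap: 25.8
finger_force: 25.0
clock: 42.32
eef_pos: [566.2, 130.3, 251.7]
eef_rot: [-3.14, 0.004, 1.607]
wrist_force: [-4.6, -18.9, 9.0]
finger_gap: 25.8
finger_force: 25.0
```

```bash
python3 -m creep '{"slide":[[0,0,0],[0,-0.2,0],[0,-0.2,0],[0,0,3],[0,0,4],[0,0,3],[-4,0,0],[-4,0,0]],"turn":[0,0,0,0,0,0,-0.157,-0.157],"claw":[0.4,0.6,0.6,0.6,0.6,0.6,0.6,0.6]}'; python3 -m creep '{"slide":[[-4,0,0],[-4.5,2,0],[0,3,0],[0,3,0],[0,1.7,0],[0,0,0],[0,0,0],[0,0,0]],"turn":[-0.157,-0.157,-0.157,-0.157,-0.157,-0.157,-0.157,-0.157],"claw":[0.6,0.6,0.6,0.6,0.6,0.6,0.6,0.6]}'; python3 - <<'E'
from h import *
p,d,cal=shot("wrist","w10"); P=cloud(d,cal); x,y,z=P[...,0],P[...,1],P[...,2]
print(manip.read_state()["eef_pos"])
def rect(m,nm):
    n,l,s,cc=cv2.connectedComponentsWithStats(m.astype(np.uint8))
    for i in range(1,n):
        if s[i,4]>80:
            Q=P[l==i]; r=cv2.minAreaRect(Q[:,:2].astype(np.float32)); print(nm,s[i,4],np.round(r[0],1),np.round(r[1],1),round(r[2],1))
rect((z>90)&(z<100)&(x<450)&(y>150),"knob")
p,d,cal=shot("top","t10"); P=cloud(d,cal); x,y,z=P[...,0],P[...,1],P[...,2]
rect((z>80)&(z<92)&(x>520)&(x<620)&(y>-60)&(y<180),"handle(top; start 567.5 132.7)")
E
```

```text
clock: 43.32
eef_pos: [485.1, 127.8, 351.1]
eef_rot: [3.142, -0.0, 1.289]
wrist_force: [-0.5, 0.8, -0.2]
finger_gap: 56.3
finger_force: 0.0
clock: 44.32
eef_pos: [401.1, 224.9, 351.1]
eef_rot: [-3.142, 0.0, 0.033]
wrist_force: [0.3, -0.4, -0.9]
finger_gap: 56.6
finger_force: 0.0
[401.14964202 224.84345519 351.10429538]
knob 873 [403.2 225.6] [25.1 24.4] 66.0
```

```bash
python3 -m creep '{"slide":[[-0.15,0.08,-4],[0,0,-3],[0,0,-2.2],[0,0,0],[0,0,0],[0,0,0],[0,0,0]],"turn":[0,0,0,0,0,0,0],"claw":[0.6,0.6,0.6,0.3,0.1,0.1,0.1]}' 12; python3 -m creep '{"slide":[[0.15,-1.33,0],[0.36,-1.28,0],[0.55,-1.21,0],[0.73,-1.11,0],[0.9,-0.98,0],[0,0,0]],"turn":[0.157,0.157,0.157,0.157,0.157,0],"claw":[0.1,0.1,0.1,0.1,0.1,0.1]}'
```

```text
clock: 45.3
eef_pos: [399.9, 225.6, 259.9]
eef_rot: [-3.141, -0.001, 0.038]
wrist_force: [-0.3, -1.2, 4.6]
finger_gap: 25.9
finger_force: 12.0
clock: 46.05
eef_pos: [427.1, 165.8, 259.8]
eef_rot: [3.141, -0.0, 0.825]
wrist_force: [-1.6, -3.9, 8.3]
finger_gap: 25.6
finger_force: 12.0
```

```bash
python3 -m creep '{"slide":[[1.04,-0.83,0],[1.16,-0.66,0],[1.25,-0.47,0],[1.31,-0.27,0],[1.0,-0.03,0],[0,0,0]],"turn":[0.157,0.157,0.157,0.157,0.14,0],"claw":[0.1,0.1,0.1,0.1,0.1,0.1]}'
```

```text
clock: 46.8
eef_pos: [485.0, 143.0, 259.8]
eef_rot: [3.14, 0.002, 1.593]
wrist_force: [1.2, -10.7, 5.6]
finger_gap: 26.0
finger_force: 12.0
```

```bash
python3 -m creep '{"slide":[[0.2,0.1,0],[0.2,0,0],[0,0,0]],"turn":[0.015,0,0],"claw":[0.1,0.1,0.1]}'; python3 -m creep '{"slide":[[0,0,0],[0,0,0],[0,0,0],[0,0,5],[0,0,5],[-0.3,0,1],[0,0,0]],"turn":[0,0,0,0,0,0,0],"claw":[0.4,0.6,0.7,0.7,0.7,0.7,0.7]}'; python3 - <<'E'
from h import *
p,d,cal=shot("wrist","w11"); P=cloud(d,cal); x,y,z=P[...,0],P[...,1],P[...,2]
def rect(m,nm):
    n,l,s,cc=cv2.connectedComponentsWithStats(m.astype(np.uint8))
    for i in range(1,n):
        if s[i,4]>80:
            Q=P[l==i]; r=cv2.minAreaRect(Q[:,:2].astype(np.float32)); print(nm,s[i,4],np.round(r[0],1),np.round(r[1],1),round(r[2],1))
rect((z>90)&(z<102)&(x<530)&(x>440)&(y>50),"knob (485.9 144.4)")
rect((z>80)&(z<90)&(x>530)&(x<620)&(y>50),"handle (564.3 133.3)")
E
```

```text
clock: 47.18
eef_pos: [488.5, 144.1, 259.7]
eef_rot: [3.141, 0.002, 1.606]
wrist_force: [0.2, -11.0, 4.9]
finger_gap: 25.8
finger_force: 12.0
clock: 48.05
eef_pos: [485.0, 144.9, 369.0]
eef_rot: [3.141, -0.0, 1.606]
wrist_force: [-1.1, 0.1, -0.7]
finger_gap: 65.7
finger_force: 0.0
knob (485.9 144.4) 751 [488.1 144.5] [24.3 24.3] 2.0
handle (564.3 133.3) 724 [564.7 133.3] [24.7 25.3] 3.1
```

View pics/w11.png

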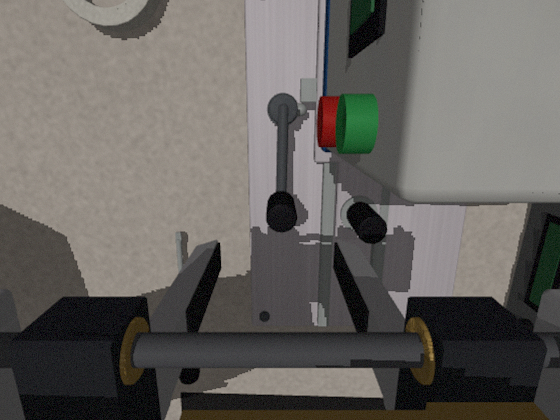

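```bash
python3 -c "
from cell import manip
print(manip.sign_off())"
```

```text
the job is handed in; nothing more can be done
None
```

The job is handed in: all four loaded carriers are held flat under the catches, the carriage is pushed home and locked with the cam lever (about 2 mm past its starting position at the knob), and the empty carrier was left where it lay.

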